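# Dust off a slide carrier and stack it with the clean ones

### The arm

A 6-joint arm with a two-finger parallel gripper is mounted at the origin on the work surface. World frame = base frame: x ahead of the robot, y to its left, z up, the work surface at z = 0. Lengths are in m, angles in rad, forces in N, time in s.
With the tool pointing down it reaches from about 0.375 to 0.9 m from the base axis. Payload 3.1 kg.
Tool frame: the origin (TCP) lies at the very end of the fingers, on their centre line; the grasp point (between the pads) lies 19 mm behind it; z points along the fingers, y is the line along which they close (so a half turn about z gives the same grasp; the last joint's range is limited). The gripper opens to 87 mm and grips with 3 to 60 N. Pads are 19 mm wide; open, the fingers measure 117 mm over their backs; the gripper's body (75 mm by 190 mm) begins 51 mm behind the grasp point.
Start: joints at [-1.397, 0.527, 1.433, -0, 1.181, -0.178], TCP at [0.215, -0.587, 0.223] pointing down, gripper open.
Joint ranges: [-3.08, 3.08], [-0.75, 2.2], [0.22, 2.44], [-1.43, 4.57], [0, 2.65], [-2.85, 2.85]. Speed limits (rad/s): [2.79, 2.79, 3.14, 3.14, 3.14, 3.14].

### API

Orientations are given as a unit quaternion [x, y, z, w].
In Python, from rig import r gives the robot as it stands.
- The arm moves only by the tool jog_arm, never from a script. Its argument "targets" is a list of rows, each an object of numbers: "claw": the finger opening in m, from 0 to 0.087; "dx", "dy", "dz": the shift along the tool's x, y, z in m; "wx", "wy", "wz": the turn, a rotation vector about the tool's x, y, z in rad. In form: [{"claw": .., "dx": .., "dy": .., "dz": .., "wx": .., "wy": .., "wz": ..}, ...]. A call has 1 to 20 rows; each row shifts and turns the commanded pose from where the row before left it, along the tool's axes as they then stand; what a row does not reach is not made up. A row lasts 1/12 s, in which the tool goes at most 41.7 mm and 7.16 degrees, less where a joint would pass 70% of its speed; a pose out of reach is approached as far as the arm can. A call with a gripper value outside its range is refused whole. The fingers move at their own pace and stop on an object; the grip force is fixed at half the most. Time passes only in rows, so rows that do not move let the fingers close. It gives the time, the measured TCP pose, the force, the opening and the grip force at its end, in the units of the state.
- r.get_obs(): the state, without advancing time (a new reading comes with each control period).
- r.get_image(name): name is "scene" or "top" or "wrist"; returns (picture, depth): 400x640x3 uint8, red, green, blue; 400x640 float32, m along the optical axis (not along the pixel's ray), 0 where there is no reading.
- r.get_calibration(name): a dict with "intrinsics" (3x3 intrinsics, pixels), "camera_from_world" (4x4, takes a point from world to camera coordinates). Camera axes: x right, y down, z forward; pixel columns grow to the right and rows downward; lengths in m; the calibration is good to about 2 mm. A picture is of the moment at which its call begins: read the wrist's pose just before it. get_calibration takes no time and is no camera call; for the wrist camera it gives the pose at the moment of the call.
- r.job_done(): hands the job in; it is judged then, once.
The state is a dict: "t": time; "q": joint angles; "qd": joint speeds; "effort": joint torques, N m; "ee_pos": TCP position; "tool_rot": TCP orientation; "wrist_force": force on the tool from outside, world axes, zero at the start; "moment": the same for the moment, N m; "gripper_width": opening from 0.0 (shut) to 1.0 (fully open); "finger_force": force on a finger pad.
Only numpy, scipy, OpenCV 4.12 (cv2) and the standard library are available. Lean on these libraries where they do the work, as an engineer would, in place of code of your own. Each camera call takes 0.05 s, during which the arm holds its last target. There are 200 camera calls.

### The job

Put the slide carrier that lies alone on the bench flat inside the yellow frame in front of the air-duster can, then press the can's red cap right down and let it spring back up while the carrier lies there. Then stack the carrier squarely on the pile of clean carriers on the green mat: set it down rather than dropping it, edges flush with the carrier below, long side along long side. Leave the pile where it is and do not disturb the little brown bottle or the petri dish.

Things in the scene. Friction and masses are not known exactly. Their poses are not given: they have to be found in the camera images.
- carrier: The carrier to be dusted: a flat aluminium microscope-slide carrier, 80 x 60 x 12 mm (x, y, z), 0.1 kg, with a 58 x 26 mm window holding a recessed glass slide with a blue end. It starts alone on the bench. Origin: centre of its underside; x along its 80 mm side, z up. The sides 60 mm apart (along its y) suit a grasp; either way round is equally good.
- station: Fixed blow-off place. Origin: centre of the yellow frame painted on the bench (no height; inside 110 mm along x, 90 mm along y). In its axes the upright can (white with blue band, 66 mm diameter, 202 mm tall with its red cap) is fixed at x = +130 mm, y = 0 on a round foot (96 mm diameter, 12 mm high), with a 145 mm tall post at x = +170 mm; the nozzle points to -x, at the frame.
- cap (a joint): Travel of the can's red spring-loaded cap (34 mm diameter): 0 m up, 0.008 m fully down; moves straight down, takes about 3 N to start and 9 N to hold fully down, springs back up by itself.
- cap_top (a point): Centre of the flat top of the red cap, 202 mm above the bench when up; press here straight down.
- pile_mat: Fixed green mat, 120 x 100 x 3 mm, on which the pile of clean carriers lies, centred and with the same directions. Origin: centre of its underside.
- clean_bottom: Lower of the two clean carriers on the green mat, same make and size (80 x 60 x 12 mm, 0.1 kg) as the one to be dusted. Loose. Origin: centre of its underside, 3 mm above the bench.
- clean_top: Upper of the two clean carriers, same make and size, lying loose and flush on the lower one. Origin: centre of its underside, 15 mm above the bench; its top face is 27 mm above the bench.
- oil_bottle: Bystander: small brown bottle of 30 mm diameter, 62 mm tall, loose, behind the pile. Origin: centre of its underside.
- dish: Bystander: clear closed petri dish of 57 mm diameter, 15 mm tall, loose, beside the can. Origin: centre of its underside.
There are look-alikes about, which are no part of the job. Leave any black or purple look-alike of the carrier alone. Leave any black or turquoise look-alike of the clean_top alone.

How it is judged:
By the outcome, as a careful person would: the job done as asked, in the order asked, and still so for the second after the job is handed in, with the robot touching nothing.
It also fails if it takes over 72 s, if anything falls off the work surface, if the arm or the gripper's body presses on something with over 40 N, if the wrist force passes 120 N, or if a joint passes its speed limit or range.

## Working session

There is one attempt and no reset: what is moved stays moved. The work goes in short steps, Python scripts to look and compute and a tool call to move; the robot and the scene stay as the last step left them, time stands still between calls to the robot, and variables do not carry over. Pictures are saved under pics/ and viewed, at most 10 in all, crops included, and the job is handed in when it is done.

Besides the shell and the picture viewer there is one more tool, called after "Call:" by a JSON object that holds its "fn" and its "kwargs". jog_arm: Moves the arm, as the interface text tells. Its arguments: {"type":"object","properties":{"targets":{"type":"array"}},"required":["targets"]}

```bash
mkdir -p pics
cat > h.py <<'E'
from rig import r
import numpy as np, cv2
from scipy.spatial.transform import Rotation as R
def snap(n,f):
    im,d=r.get_image(n); cv2.imwrite(f'pics/{f}.png',im[:,:,::-1]); np.savez(f'pics/{f}.npz',d=d,K=r.get_calibration(n)['intrinsics'],T=r.get_calibration(n)['camera_from_world']); return im,d
def onplane(f,uv,z):
    a=np.load(f'pics/{f}.npz'); K,T=np.array(a['K']),np.array(a['T']); Ti=np.linalg.inv(T)
    o=Ti[:3,3]; out=[]
    for u,v in uv:
        w=Ti[:3,:3]@np.linalg.solve(K,[u,v,1]); out.append(o+w*(z-o[2])/w[2])
    return np.array(out)
E
python3 - <<'E'
from h import *
snap('scene','s0');snap('top','t0')
o=r.get_obs();print(o['ee_pos'],o['tool_rot'],o['t'],R.from_quat(o['tool_rot']).as_matrix().round(3))
E
```

```text
[ 0.21528494 -0.58604718  0.22166016] [ 9.84566449e-01  1.75008409e-01  2.48642356e-06 -9.82128847e-04] 0.1 [[ 0.939  0.345 -0.   ]
 [ 0.345 -0.939  0.002]
 [ 0.    -0.002 -1.   ]]
```

View pics/t0.png

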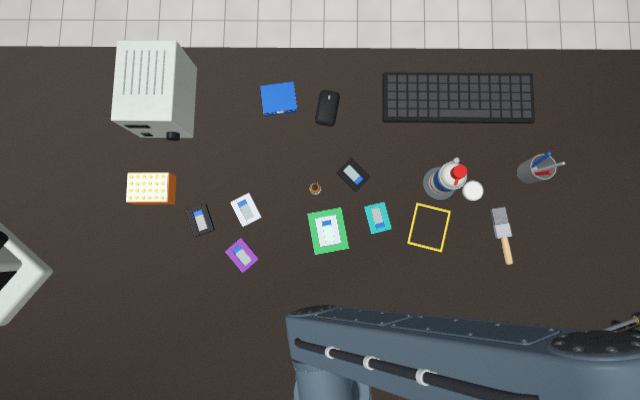

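View pics/s0.png

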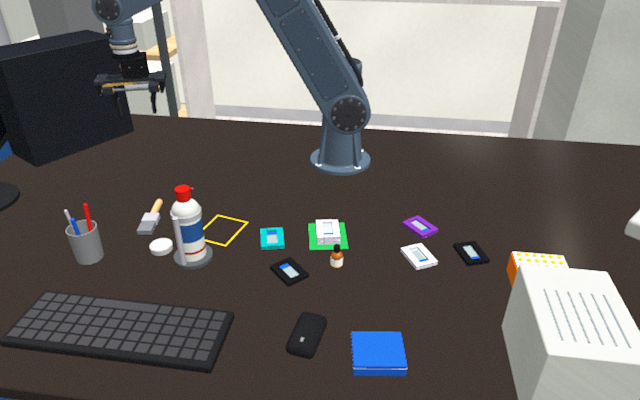

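The top view shows the lone carrier at about (246,210), the pile at (328,231), the frame at (429,228) and the cap at (458,172). I'll enlarge these areas to read the corners.

Run:
```python
import cv2,numpy as np
im=cv2.imread('pics/t0.png')
f=lambda x,y,w,h,s:cv2.resize(im[y:y+h,x:x+w],None,fx=s,fy=s,interpolation=cv2.INTER_CUBIC)
a=f(222,185,50,50,8);b=f(300,200,50,50,8)  # top: carrier, pile
c=f(400,150,100,75,4) ; d=f(400,190,50,50,6)
c=f(400,150,100,75,4); d=f(395,195,66.0.__int__(),50,6)
d=cv2.resize(d,(400,300)); 
# bottom 200 rows left
top=np.hstack([a,b]); cv2.imwrite('pics/c1.png',top)
cv2.imwrite('pics/c2.png',f(400,150,100,110,5))
```

```text
(no output)
```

View pics/c1.png

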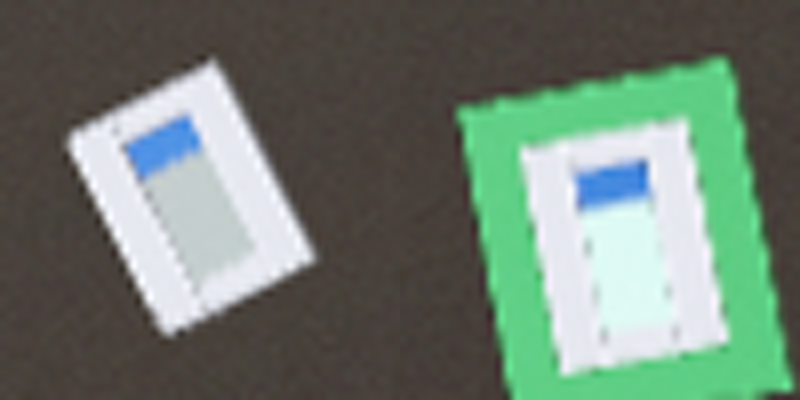

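View pics/c2.png

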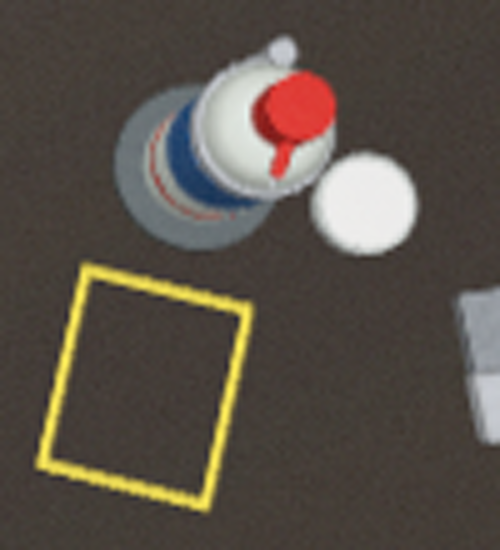

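The crops give these corners:
- **Carrier (left):** (213,60), (316,260), (167,336), (68,140).
- **Pile (right):** (522,150), (686,120), (728,340), (562,374).
- **Frame:** (82,262), (254,304), (208,512), (37,467).
- **Cap:** centre near (302,106).

```bash
cat >> h.py <<'E'
def crop(pts,x,y,s): return [((a+.5)/s-.5+x,(b+.5)/s-.5+y) for a,b in pts]
def rect(P):
    c=P.mean(0); e=[P[(i+1)%4]-P[i] for i in range(4)]; L=[np.linalg.norm(v) for v in e]
    i=0 if L[0]+L[2]>L[1]+L[3] else 1
    v=e[i]-e[i+2]; return c.round(4),np.degrees(np.arctan2(v[1],v[0])).round(1),np.round(L,4)
E
python3 - <<'E'
from h import *
print('car',rect(onplane('t0',crop([(213,60),(316,260),(167,336),(68,140)],222,185,8),.012)))
print('pile',rect(onplane('t0',crop([(122,150),(286,120),(328,340),(162,374)],300,200,8),.027)))
F=onplane('t0',crop([(82,262),(254,304),(208,512),(37,467)],400,150,5),0)
print('frame',rect(F))
print('cap',onplane('t0',crop([(302,106)],400,150,5),.202))
print('foot',onplane('t0',crop([(197,167)],400,150,5),.012))
print('bottle',onplane('t0',[(315,188)],.05), 'dish',onplane('t0',crop([(365,204)],400,150,5),.015))
print(onplane('t0',[(200,220),(242,255),(353,175),(378,217)],.012))
# cap by colour, from both cameras
for f in('t0','s0'):
    im=cv2.imread(f'pics/{f}.png').astype(int);d=np.load(f'pics/{f}.npz');D=d['d']
    b,g,rr=im[...,0],im[...,1],im[...,2]
    m=(rr>150)&(g<90)&(b<90)&(D>0); v,u=np.nonzero(m); z=D[m]
    X=np.linalg.solve(d['K'],np.vstack([u,v,np.ones_like(u)])*1.)*z; T=np.linalg.inv(d['T']); W=(T[:3,:3]@X).T+T[:3,3]
    s=(abs(W[:,2]-.202)<.004)&(abs(W[:,:2]-F.mean(0)[:2])<.2).all(1); print(f,s.sum(),W[s].mean(0),W[s].min(0),W[s].max(0))
E
```

```text
car (array([0.4985, 0.2575, 0.012 ]), np.float64(-151.0), array([0.0824, 0.0598, 0.0802, 0.0596]))
pile (array([0.4415, 0.0193, 0.027 ]), np.float64(-168.7), array([0.059 , 0.0787, 0.0595, 0.08  ]))
frame (array([ 0.4573, -0.2705,  0.    ]), np.float64(166.9), array([0.1011, 0.1227, 0.0997, 0.1214]))
cap [[ 0.58350975 -0.30054683  0.202     ]]
foot [[ 0.58281597 -0.29917477  0.012     ]]
bottle [[0.5581389 0.0561638 0.05     ]] dish [[ 0.5621922  -0.39351535  0.015     ]]
[[ 0.4658228   0.38794707  0.012     ]
 [ 0.36796612  0.26225088  0.012     ]
 [ 0.60301792 -0.05180769  0.012     ]
 [ 0.48218032 -0.12409672  0.012     ]]
t0 137 [ 0.58286162 -0.2990045   0.20279761] [ 0.56576951 -0.31515484  0.19825057] [ 0.59790071 -0.28354931  0.20599751]
s0 95 [ 0.58672836 -0.30176352  0.20092961] [ 0.56802606 -0.31816647  0.19829286] [ 0.60479511 -0.28561746  0.20374961]
```

```bash
cat >> h.py <<'E'
def go(x,y,z,yaw,o=None):
    "tool x axis at yaw deg, pointing down; turn first, then shift"
    o=o or r.get_obs(); A=R.from_quat(o['tool_rot'])
    B=R.from_euler('z',yaw,degrees=True)*R.from_euler('x',180,degrees=True)
    d=B.inv().apply(np.array([x,y,z])-o['ee_pos'])
    print('at',np.round(o['ee_pos'],4),'F',np.round(o['wrist_force'],1),'t',o['t']); print('w',(A.inv()*B).as_rotvec().round(4),'d',d.round(4))
E
python3 - <<'E'
from h import *
go(.42,.03,.27,29)
B=R.from_euler('z',29,degrees=True)*R.from_euler('x',180,degrees=True)
print(B.inv().apply([.4985-.42,.2575-.03,-.05]))
E
```

```text
at [ 0.2153 -0.586   0.2217] F [-0.   0.7 -0.1] t 0.1
w [-0.0019 -0.0005 -0.1543] d [ 0.4777 -0.4396 -0.0483]
[ 0.17895184 -0.16091843  0.05      ]
```

Call:
{"fn": "jog_arm", "kwargs": {"targets": [{"claw": 0.087, "wx": -0.001, "wz": -0.077}, {"claw": 0.087, "wx": -0.001, "wz": -0.077}, {"claw": 0.087, "dx": 0.0265, "dy": -0.0244, "dz": -0.0027}, {"claw": 0.087, "dx": 0.0265, "dy": -0.0244, "dz": -0.0027}, {"claw": 0.087, "dx": 0.0265, "dy": -0.0244, "dz": -0.0027}, {"claw": 0.087, "dx": 0.0265, "dy": -0.0244, "dz": -0.0027}, {"claw": 0.087, "dx": 0.0265, "dy": -0.0244, "dz": -0.0027}, {"claw": 0.087, "dx": 0.0265, "dy": -0.0244, "dz": -0.0027}, {"claw": 0.087, "dx": 0.0265, "dy": -0.0244, "dz": -0.0027}, {"claw": 0.087, "dx": 0.0265, "dy": -0.0244, "dz": -0.0027}, {"claw": 0.087, "dx": 0.0265, "dy": -0.0244, "dz": -0.0027}, {"claw": 0.087, "dx": 0.0265, "dy": -0.0244, "dz": -0.0027}, {"claw": 0.087, "dx": 0.0265, "dy": -0.0244, "dz": -0.0027}, {"claw": 0.087, "dx": 0.0265, "dy": -0.0244, "dz": -0.0027}, {"claw": 0.087, "dx": 0.0265, "dy": -0.0244, "dz": -0.0027}, {"claw": 0.087, "dx": 0.0265, "dy": -0.0244, "dz": -0.0027}, {"claw": 0.087, "dx": 0.0265, "dy": -0.0244, "dz": -0.0027}, {"claw": 0.087, "dx": 0.0265, "dy": -0.0244, "dz": -0.0027}, {"claw": 0.087, "dx": 0.0265, "dy": -0.0244, "dz": -0.0027}, {"claw": 0.087, "dx": 0.0265, "dy": -0.0244, "dz": -0.0027}]}}

```text
schema error: expected keys claw, dx, dy, dz, wx, wy, wz
```

Run:
```python
from h import *
print(np.abs(r.get_obs()['qd']).max())
im,_=snap('wrist','w0')
c=r.get_calibration('wrist');o=r.get_obs();Ti=np.linalg.inv(c['camera_from_world'])
print(R.from_quat(o['tool_rot']).inv().apply(Ti[:3,3]-o['ee_pos']), Ti[:3,:3].round(2),c['intrinsics'][0])
go(.4985,.2575,.18,29)
```

```text
0.0017378925786193258
[ 0.0842436   0.00034037 -0.16236731] [[ 0.34 -0.89 -0.29]
 [-0.94 -0.33 -0.1 ]
 [-0.    0.3  -0.95]] [306.73886477   0.         321.11775758]
at [ 0.2153 -0.5862  0.2218] F [ 1.1 -0.2 -0.2] t 0.15
w [-0.0016 -0.0004 -0.1543] d [ 0.6567 -0.6006  0.0418]
```

View pics/w0.png

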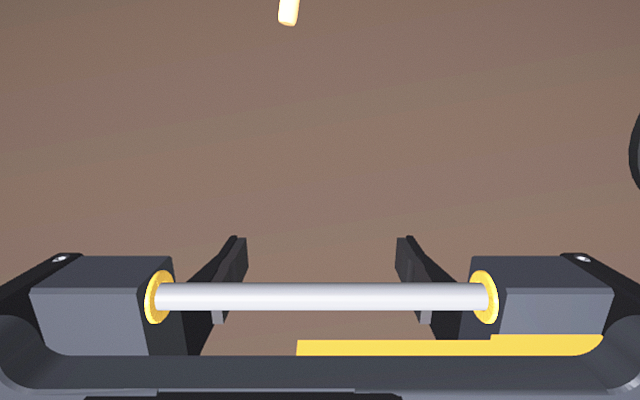

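The move was refused because every key is needed, so this wrist picture is only from the start pose: fingers at the bottom, with image up along tool +x.

Call:
{"fn": "jog_arm", "kwargs": {"targets": [{"claw": 0.087, "dx": 0, "dy": 0, "dz": 0, "wx": -0.001, "wy": 0, "wz": -0.077}, {"claw": 0.087, "dx": 0, "dy": 0, "dz": 0, "wx": -0.001, "wy": 0, "wz": -0.077}, {"claw": 0.087, "dx": 0.0265, "dy": -0.0244, "dz": -0.0027, "wx": 0, "wy": 0, "wz": 0}, {"claw": 0.087, "dx": 0.0265, "dy": -0.0244, "dz": -0.0027, "wx": 0, "wy": 0, "wz": 0}, {"claw": 0.087, "dx": 0.0265, "dy": -0.0244, "dz": -0.0027, "wx": 0, "wy": 0, "wz": 0}, {"claw": 0.087, "dx": 0.0265, "dy": -0.0244, "dz": -0.0027, "wx": 0, "wy": 0, "wz": 0}, {"claw": 0.087, "dx": 0.0265, "dy": -0.0244, "dz": -0.0027, "wx": 0, "wy": 0, "wz": 0}, {"claw": 0.087, "dx": 0.0265, "dy": -0.0244, "dz": -0.0027, "wx": 0, "wy": 0, "wz": 0}, {"claw": 0.087, "dx": 0.0265, "dy": -0.0244, "dz": -0.0027, "wx": 0, "wy": 0, "wz": 0}, {"claw": 0.087, "dx": 0.0265, "dy": -0.0244, "dz": -0.0027, "wx": 0, "wy": 0, "wz": 0}, {"claw": 0.087, "dx": 0.0265, "dy": -0.0244, "dz": -0.0027, "wx": 0, "wy": 0, "wz": 0}, {"claw": 0.087, "dx": 0.0265, "dy": -0.0244, "dz": -0.0027, "wx": 0, "wy": 0, "wz": 0}, {"claw": 0.087, "dx": 0.0265, "dy": -0.0244, "dz": -0.0027, "wx": 0, "wy": 0, "wz": 0}, {"claw": 0.087, "dx": 0.0265, "dy": -0.0244, "dz": -0.0027, "wx": 0, "wy": 0, "wz": 0}, {"claw": 0.087, "dx": 0.0265, "dy": -0.0244, "dz": -0.0027, "wx": 0, "wy": 0, "wz": 0}, {"claw": 0.087, "dx": 0.0265, "dy": -0.0244, "dz": -0.0027, "wx": 0, "wy": 0, "wz": 0}, {"claw": 0.087, "dx": 0.0265, "dy": -0.0244, "dz": -0.0027, "wx": 0, "wy": 0, "wz": 0}, {"claw": 0.087, "dx": 0.0265, "dy": -0.0244, "dz": -0.0027, "wx": 0, "wy": 0, "wz": 0}, {"claw": 0.087, "dx": 0.0265, "dy": -0.0244, "dz": -0.0027, "wx": 0, "wy": 0, "wz": 0}, {"claw": 0.087, "dx": 0, "dy": 0, "dz": 0, "wx": 0, "wy": 0, "wz": 0}]}}

```text
t: 1.82
ee_pos: [0.4094, -0.0002, 0.2681]
tool_rot: [0.967, 0.254, 0.001, 0.0]
wrist_force: [0.3, -0.0, 0.2]
gripper_width: 1.0
finger_force: 0.0
```

Run:
```python
from h import *
snap('wrist','w1')
im,d=snap('wrist','w2') # second: settled
go(.4985,.2575,.18,29)
a=onplane('w2',[(0,0),(639,0),(320,150),(0,230),(639,230)],0.03);print(a.round(3))
```

```text
at [ 0.4084 -0.0043  0.2675] F [-0.8  0.2 -0.2] t 1.9167
w [0.0023 0.0006 0.004 ] d [ 0.2057 -0.1852  0.0875]
[[ 0.401  0.406  0.03 ]
 [ 0.754 -0.225  0.03 ]
 [ 0.429  0.008  0.03 ]
 [ 0.111  0.347  0.03 ]
 [ 0.551 -0.441  0.03 ]]
```

```bash
cat >> h.py <<'E'
def cloud(f,c,rad,zlo,zhi):
    "rectangle fit (top face) to depth points near c"
    a=np.load(f'pics/{f}.npz'); D=a['d'].astype(float); v,u=np.nonzero(D>0); z=D[v,u]
    X=np.linalg.solve(a['K'],np.vstack([u,v,np.ones_like(u)])*1.)*z; T=np.linalg.inv(a['T']); W=(T[:3,:3]@X).T+T[:3,3]
    s=(W[:,2]>zlo)&(W[:,2]<zhi)&(np.hypot(W[:,0]-c[0],W[:,1]-c[1])<rad)
    P=W[s]; m=np.zeros(D.shape,np.uint8); m[v[s],u[s]]=255
    m=cv2.morphologyEx(m,cv2.MORPH_OPEN,np.ones((3,3))); k=m[v[s],u[s]]>0; P=P[k]
    q=cv2.minAreaRect((P[:,:2]*1000).astype(np.float32)); b=cv2.boxPoints(q)/1000
    print(f,len(P),'z',np.percentile(P[:,2],[5,50,95]).round(4),rect(b))
E
python3 - <<'E'
from h import *
cloud('w2',(.4415,.0193),.06,.02,.035)
cloud('t0',(.4415,.0193),.06,.02,.035)
cloud('t0',(.4985,.2575),.06,.006,.02)
E
```

```text
w2 2804 z [0.0208 0.0263 0.028 ] (array([0.4421, 0.0145], dtype=float32), np.float32(11.4), array([0.06  , 0.0799, 0.06  , 0.0799], dtype=float32))
t0 573 z [0.0216 0.0275 0.0317] (array([0.4407, 0.0198], dtype=float32), np.float32(11.2), array([0.0599, 0.0797, 0.0599, 0.0797], dtype=float32))
t0 542 z [0.007  0.0124 0.0167] (array([0.4981, 0.2576], dtype=float32), np.float32(28.5), array([0.0598, 0.0808, 0.0598, 0.0808], dtype=float32))
```

Call:
{"fn": "jog_arm", "kwargs": {"targets": [{"claw": 0.087, "dx": 0.02, "dy": -0.0265, "dz": 0, "wx": 0.002, "wy": 0, "wz": 0.004}, {"claw": 0.087, "dx": 0.02, "dy": -0.0265, "dz": 0, "wx": 0, "wy": 0, "wz": 0}, {"claw": 0.087, "dx": 0.02, "dy": -0.0265, "dz": 0, "wx": 0, "wy": 0, "wz": 0}, {"claw": 0.087, "dx": 0.02, "dy": -0.0265, "dz": 0, "wx": 0, "wy": 0, "wz": 0}, {"claw": 0.087, "dx": 0.02, "dy": -0.0265, "dz": 0, "wx": 0, "wy": 0, "wz": 0}, {"claw": 0.087, "dx": 0.02, "dy": -0.0265, "dz": 0, "wx": 0, "wy": 0, "wz": 0}, {"claw": 0.087, "dx": 0.02, "dy": -0.0265, "dz": 0, "wx": 0, "wy": 0, "wz": 0}, {"claw": 0.087, "dx": 0, "dy": 0, "dz": 0, "wx": 0, "wy": 0, "wz": 0}, {"claw": 0.087, "dx": 0, "dy": 0, "dz": 0, "wx": 0, "wy": 0, "wz": 0}, {"claw": 0.087, "dx": 0, "dy": 0, "dz": 0, "wx": 0, "wy": 0, "wz": 0}]}}

```text
t: 2.75
ee_pos: [0.4418, 0.2228, 0.267]
tool_rot: [0.969, 0.248, -0.001, 0.0]
wrist_force: [0.1, 0.4, 0.4]
gripper_width: 1.001
finger_force: 0.0
```

Run:
```python
from h import *
snap('wrist','w3')
cloud('w3',(.4985,.2575),.06,.006,.02)
go(.4985,.2575,.06,29)
im=cv2.imread('pics/w3.png'); w2=cv2.imread('pics/w2.png')
cv2.imwrite('pics/v3.png',np.vstack([im[:240],w2[:240]]))
```

```text
w3 2553 z [0.0065 0.0118 0.0134] (array([0.4997, 0.2544], dtype=float32), np.float32(28.6), array([0.06  , 0.0788, 0.06  , 0.0788], dtype=float32))
at [0.4417 0.2226 0.2671] F [-0.3  0.5  0.3] t 2.8
w [ 0.0003  0.0018 -0.0066] d [ 0.0666 -0.003   0.2071]
```

View pics/v3.png

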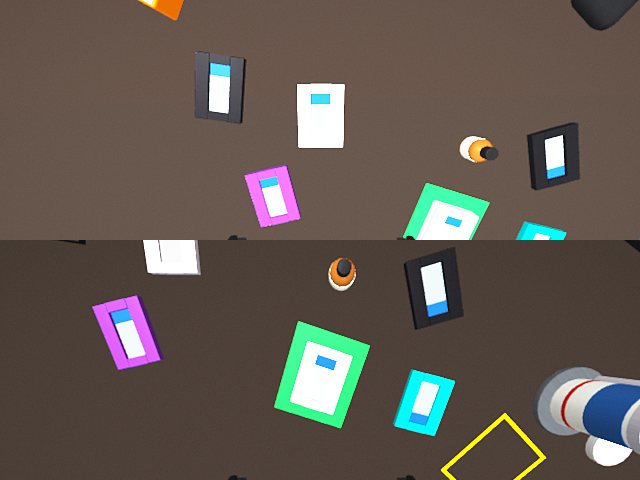

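The picture shows the carrier at (320,116) in the upper half, and the pile at (322,376), (bottle left alone), in the lower. Descending to 60 mm above the carrier.

Call:
{"fn": "jog_arm", "kwargs": {"targets": [{"claw": 0.087, "dx": 0.0166, "dy": -0.0004, "dz": 0.02, "wx": 0, "wy": 0.002, "wz": 0}, {"claw": 0.087, "dx": 0.0166, "dy": -0.0004, "dz": 0.03, "wx": 0, "wy": 0, "wz": 0}, {"claw": 0.087, "dx": 0.0166, "dy": -0.0004, "dz": 0.035, "wx": 0, "wy": 0, "wz": 0}, {"claw": 0.087, "dx": 0.0166, "dy": -0.0004, "dz": 0.035, "wx": 0, "wy": 0, "wz": 0}, {"claw": 0.087, "dx": 0, "dy": 0, "dz": 0.035, "wx": 0, "wy": 0, "wz": 0}, {"claw": 0.087, "dx": 0, "dy": 0, "dz": 0.03, "wx": 0, "wy": 0, "wz": 0}, {"claw": 0.087, "dx": 0, "dy": 0, "dz": 0.02, "wx": 0, "wy": 0, "wz": 0}, {"claw": 0.087, "dx": 0, "dy": 0, "dz": 0, "wx": 0, "wy": 0, "wz": 0}, {"claw": 0.087, "dx": 0, "dy": 0, "dz": 0, "wx": 0, "wy": 0, "wz": 0}, {"claw": 0.087, "dx": 0, "dy": 0, "dz": 0, "wx": 0, "wy": 0, "wz": 0}, {"claw": 0.087, "dx": 0, "dy": 0, "dz": 0, "wx": 0, "wy": 0, "wz": 0}]}}

```text
t: 3.72
ee_pos: [0.5012, 0.2578, 0.0645]
tool_rot: [0.969, 0.248, 0.003, -0.0]
wrist_force: [-0.0, 0.9, 0.1]
gripper_width: 1.006
finger_force: 0.0
```

Run:
```python
from h import *
snap('wrist','w4')
cloud('w4',(.4985,.2565),.06,.006,.02)
go(.499,.256,.0035,28.6)
```

```text
w4 7472 z [0.0064 0.0118 0.0131] (array([0.4996, 0.255 ], dtype=float32), np.float32(28.8), array([0.0602, 0.0807, 0.0602, 0.0807], dtype=float32))
at [0.5011 0.258  0.0646] F [ 0.2  1.2 -0.1] t 3.7667
w [ 0.0009 -0.0056  0.002 ] d [-0.0028  0.0007  0.0611]
```

View pics/w4.png

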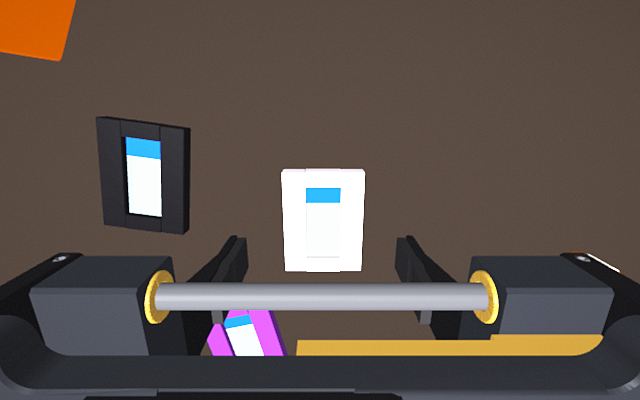

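Picture w4 shows the carrier (282–364, 170–271) centred between the fingers (247, 397). Descending and closing.

Call:
{"fn": "jog_arm", "kwargs": {"targets": [{"claw": 0.087, "dx": -0.0028, "dy": 0.0007, "dz": 0.015, "wx": 0.001, "wy": -0.0056, "wz": 0}, {"claw": 0.087, "dx": 0, "dy": 0, "dz": 0.02, "wx": 0, "wy": 0, "wz": 0}, {"claw": 0.087, "dx": 0, "dy": 0, "dz": 0.013, "wx": 0, "wy": 0, "wz": 0}, {"claw": 0.087, "dx": 0, "dy": 0, "dz": 0.007, "wx": 0, "wy": 0, "wz": 0}, {"claw": 0.087, "dx": 0, "dy": 0, "dz": 0, "wx": 0, "wy": 0, "wz": 0}, {"claw": 0.087, "dx": 0, "dy": 0, "dz": 0, "wx": 0, "wy": 0, "wz": 0}, {"claw": 0.087, "dx": 0, "dy": 0, "dz": 0, "wx": 0, "wy": 0, "wz": 0}, {"claw": 0.087, "dx": 0, "dy": 0, "dz": 0, "wx": 0, "wy": 0, "wz": 0}]}}

```text
t: 4.43
ee_pos: [0.4982, 0.2563, 0.0087]
tool_rot: [0.969, 0.248, -0.001, -0.0]
wrist_force: [-0.5, -0.0, -0.6]
gripper_width: 0.998
finger_force: 0.0
```

Run:
```python
from h import *
go(.499,.256,.0035,28.6)
```

```text
at [0.4982 0.2563 0.0087] F [-0.5 -0.  -0.6] t 4.4333
w [-0.0005  0.0016  0.0027] d [0.0006 0.0007 0.0052]
```

Call:
{"fn": "jog_arm", "kwargs": {"targets": [{"claw": 0.087, "dx": 0.0005, "dy": 0.0007, "dz": 0.005, "wx": 0, "wy": 0.0015, "wz": 0.002}, {"claw": 0.087, "dx": 0, "dy": 0, "dz": 0, "wx": 0, "wy": 0, "wz": 0}, {"claw": 0.087, "dx": 0, "dy": 0, "dz": 0, "wx": 0, "wy": 0, "wz": 0}, {"claw": 0.087, "dx": 0, "dy": 0, "dz": 0, "wx": 0, "wy": 0, "wz": 0}, {"claw": 0.04, "dx": 0, "dy": 0, "dz": 0, "wx": 0, "wy": 0, "wz": 0}, {"claw": 0.04, "dx": 0, "dy": 0, "dz": 0, "wx": 0, "wy": 0, "wz": 0}, {"claw": 0.04, "dx": 0, "dy": 0, "dz": 0, "wx": 0, "wy": 0, "wz": 0}, {"claw": 0.04, "dx": 0, "dy": 0, "dz": 0, "wx": 0, "wy": 0, "wz": 0}, {"claw": 0.04, "dx": 0, "dy": 0, "dz": 0, "wx": 0, "wy": 0, "wz": 0}, {"claw": 0.04, "dx": 0, "dy": 0, "dz": 0, "wx": 0, "wy": 0, "wz": 0}, {"claw": 0.04, "dx": 0, "dy": 0, "dz": 0, "wx": 0, "wy": 0, "wz": 0}, {"claw": 0.04, "dx": 0, "dy": 0, "dz": 0, "wx": 0, "wy": 0, "wz": 0}]}}

```text
t: 5.43
ee_pos: [0.4981, 0.2556, 0.0026]
tool_rot: [0.969, 0.247, -0.001, -0.0]
wrist_force: [-0.1, -0.8, -0.6]
gripper_width: 0.679
finger_force: 30.0
```

Run:
```python
from h import *
o=r.get_obs();go(.499,.256,.12,28.6);print(o['gripper_width']*.087,o['finger_force'])
```

```text
at [0.4981 0.2556 0.0026] F [-0.1 -0.8 -0.6] t 5.4333
w [-0.001   0.0022  0.0007] d [ 9.000e-04  1.000e-04 -1.174e-01]
0.05910584466186447 30.000063478946686
```

Call:
{"fn": "jog_arm", "kwargs": {"targets": [{"claw": 0.04, "dx": 0, "dy": 0, "dz": -0.01, "wx": 0, "wy": 0, "wz": 0}, {"claw": 0.04, "dx": 0, "dy": 0, "dz": -0.02, "wx": 0, "wy": 0, "wz": 0}, {"claw": 0.04, "dx": 0, "dy": 0, "dz": -0.03, "wx": 0, "wy": 0, "wz": 0}, {"claw": 0.04, "dx": 0, "dy": 0, "dz": -0.03, "wx": 0, "wy": 0, "wz": 0}, {"claw": 0.04, "dx": 0, "dy": 0, "dz": -0.02, "wx": 0, "wy": 0, "wz": 0}, {"claw": 0.04, "dx": 0, "dy": 0, "dz": -0.01, "wx": 0, "wy": 0, "wz": 0}, {"claw": 0.04, "dx": 0, "dy": 0, "dz": 0, "wx": 0, "wy": 0, "wz": 0}, {"claw": 0.04, "dx": 0, "dy": 0, "dz": 0, "wx": 0, "wy": 0, "wz": 0}, {"claw": 0.04, "dx": 0, "dy": 0, "dz": 0, "wx": 0, "wy": 0, "wz": 0}]}}

```text
t: 6.18
ee_pos: [0.4973, 0.2553, 0.1214]
tool_rot: [0.969, 0.247, -0.003, -0.0]
wrist_force: [-0.5, -0.4, -0.8]
gripper_width: 0.687
finger_force: 30.0
```

Run:
```python
from h import *
im,d=snap('wrist','w5');o=r.get_obs();z=o['ee_pos'][2]
cloud('w5',o['ee_pos'],.06,z-.0+.002,z+.0125)
go(.4573,-.2705,.12,28.6)
print(o['gripper_width'],o['finger_force'])
```

```text
w5 11586 z [0.1247 0.1302 0.1315] (array([0.498 , 0.2555], dtype=float32), np.float32(28.4), array([0.0772, 0.0813, 0.0772, 0.0813], dtype=float32))
at [0.4972 0.2553 0.1211] F [-0.   0.2 -0.2] t 6.2333
w [-0.0018  0.0055  0.0005] d [-0.2867  0.4425  0.0011]
0.6871314844039962 29.999739825725555
```

View pics/w5.png

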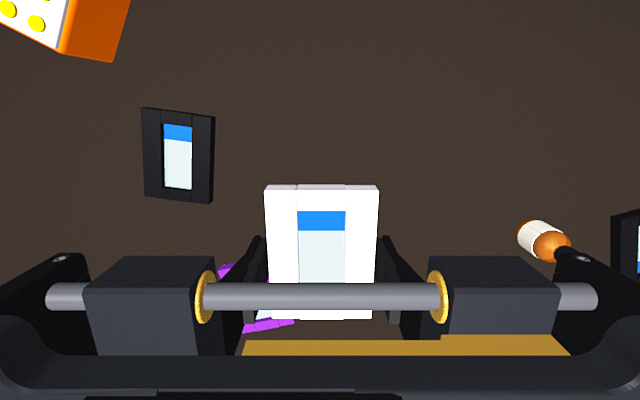

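Picture w5 shows the carrier held squarely (265–378, 187–320), nearly centred on the pads. I'll turn it so the camera stays away from the can.

Call:
{"fn": "jog_arm", "kwargs": {"targets": [{"claw": 0.04, "dx": 0, "dy": 0, "dz": 0, "wx": -0.002, "wy": 0.005, "wz": -0.05}, {"claw": 0.04, "dx": 0, "dy": 0, "dz": 0, "wx": 0, "wy": 0, "wz": -0.12}, {"claw": 0.04, "dx": 0, "dy": 0, "dz": 0, "wx": 0, "wy": 0, "wz": -0.12}, {"claw": 0.04, "dx": 0, "dy": 0, "dz": 0, "wx": 0, "wy": 0, "wz": -0.12}, {"claw": 0.04, "dx": 0, "dy": 0, "dz": 0, "wx": 0, "wy": 0, "wz": -0.12}, {"claw": 0.04, "dx": 0, "dy": 0, "dz": 0, "wx": 0, "wy": 0, "wz": -0.12}, {"claw": 0.04, "dx": 0, "dy": 0, "dz": 0, "wx": 0, "wy": 0, "wz": -0.12}, {"claw": 0.04, "dx": 0, "dy": 0, "dz": 0, "wx": 0, "wy": 0, "wz": -0.12}, {"claw": 0.04, "dx": 0, "dy": 0, "dz": 0, "wx": 0, "wy": 0, "wz": -0.12}, {"claw": 0.04, "dx": 0, "dy": 0, "dz": 0, "wx": 0, "wy": 0, "wz": -0.12}, {"claw": 0.04, "dx": 0, "dy": 0, "dz": 0, "wx": 0, "wy": 0, "wz": -0.12}, {"claw": 0.04, "dx": 0, "dy": 0, "dz": 0, "wx": 0, "wy": 0, "wz": -0.12}, {"claw": 0.04, "dx": 0, "dy": 0, "dz": 0, "wx": 0, "wy": 0, "wz": -0.12}, {"claw": 0.04, "dx": 0, "dy": 0, "dz": 0, "wx": 0, "wy": 0, "wz": -0.12}, {"claw": 0.04, "dx": 0, "dy": 0, "dz": 0, "wx": 0, "wy": 0, "wz": -0.12}, {"claw": 0.04, "dx": 0, "dy": 0, "dz": 0, "wx": 0, "wy": 0, "wz": -0.12}, {"claw": 0.04, "dx": 0, "dy": 0, "dz": 0, "wx": 0, "wy": 0, "wz": -0.12}, {"claw": 0.04, "dx": 0, "dy": 0, "dz": 0, "wx": 0, "wy": 0, "wz": -0.12}, {"claw": 0.04, "dx": 0, "dy": 0, "dz": 0, "wx": 0, "wy": 0, "wz": -0.12}, {"claw": 0.04, "dx": 0, "dy": 0, "dz": 0, "wx": 0, "wy": 0, "wz": -0.12}]}}

```text
t: 7.9
ee_pos: [0.4974, 0.2553, 0.1207]
tool_rot: [0.152, 0.988, -0.0, -0.0]
wrist_force: [1.0, 0.1, 0.6]
gripper_width: 0.685
finger_force: 30.0
```

Run:
```python
from h import *
go(.4573,-.2705,.12,166.9)
```

```text
at [0.4974 0.2553 0.1207] F [1.  0.1 0.6] t 7.9
w [-0.0006 -0.0005 -0.0773] d [-0.0802 -0.5212  0.0007]
```

Call:
{"fn": "jog_arm", "kwargs": {"targets": [{"claw": 0.04, "dx": 0, "dy": 0, "dz": 0, "wx": 0, "wy": 0, "wz": -0.08}, {"claw": 0.04, "dx": -0.0047, "dy": -0.0307, "dz": 0, "wx": 0, "wy": 0, "wz": 0}, {"claw": 0.04, "dx": -0.0047, "dy": -0.0307, "dz": 0, "wx": 0, "wy": 0, "wz": 0}, {"claw": 0.04, "dx": -0.0047, "dy": -0.0307, "dz": 0, "wx": 0, "wy": 0, "wz": 0}, {"claw": 0.04, "dx": -0.0047, "dy": -0.0307, "dz": 0, "wx": 0, "wy": 0, "wz": 0}, {"claw": 0.04, "dx": -0.0047, "dy": -0.0307, "dz": 0, "wx": 0, "wy": 0, "wz": 0}, {"claw": 0.04, "dx": -0.0047, "dy": -0.0307, "dz": 0, "wx": 0, "wy": 0, "wz": 0}, {"claw": 0.04, "dx": -0.0047, "dy": -0.0307, "dz": 0, "wx": 0, "wy": 0, "wz": 0}, {"claw": 0.04, "dx": -0.0047, "dy": -0.0307, "dz": 0, "wx": 0, "wy": 0, "wz": 0}, {"claw": 0.04, "dx": -0.0047, "dy": -0.0307, "dz": 0, "wx": 0, "wy": 0, "wz": 0}, {"claw": 0.04, "dx": -0.0047, "dy": -0.0307, "dz": 0, "wx": 0, "wy": 0, "wz": 0}, {"claw": 0.04, "dx": -0.0047, "dy": -0.0307, "dz": 0, "wx": 0, "wy": 0, "wz": 0}, {"claw": 0.04, "dx": -0.0047, "dy": -0.0307, "dz": 0, "wx": 0, "wy": 0, "wz": 0}, {"claw": 0.04, "dx": -0.0047, "dy": -0.0307, "dz": 0, "wx": 0, "wy": 0, "wz": 0}, {"claw": 0.04, "dx": -0.0047, "dy": -0.0307, "dz": 0, "wx": 0, "wy": 0, "wz": 0}, {"claw": 0.04, "dx": -0.0047, "dy": -0.0307, "dz": 0, "wx": 0, "wy": 0, "wz": 0}, {"claw": 0.04, "dx": -0.0047, "dy": -0.0307, "dz": 0, "wx": 0, "wy": 0, "wz": 0}, {"claw": 0.04, "dx": -0.0047, "dy": -0.0307, "dz": 0, "wx": 0, "wy": 0, "wz": 0}, {"claw": 0.04, "dx": 0, "dy": 0, "dz": 0, "wx": 0, "wy": 0, "wz": 0}, {"claw": 0.04, "dx": 0, "dy": 0, "dz": 0, "wx": 0, "wy": 0, "wz": 0}]}}

```text
t: 9.57
ee_pos: [0.4556, -0.272, 0.1207]
tool_rot: [0.117, 0.993, 0.001, 0.001]
wrist_force: [-0.0, 0.2, -0.1]
gripper_width: 0.681
finger_force: 30.0
```

Call:
{"fn": "jog_arm", "kwargs": {"targets": [{"claw": 0.04, "dx": 0, "dy": 0, "dz": 0, "wx": 0, "wy": 0, "wz": 0}, {"claw": 0.04, "dx": 0, "dy": 0, "dz": 0, "wx": 0, "wy": 0, "wz": 0}]}}

```text
t: 9.73
ee_pos: [0.4555, -0.2689, 0.1212]
tool_rot: [0.115, 0.993, 0.002, 0.0]
wrist_force: [0.0, -0.6, -1.1]
gripper_width: 0.683
finger_force: 30.0
```

Run:
```python
from h import *
go(.4573,-.2705,.003,166.9)
```

```text
at [ 0.4555 -0.2689  0.1212] F [ 0.  -0.6 -1.1] t 9.7333
w [ 0.003  -0.0001 -0.0023] d [-0.0022 -0.0012  0.1182]
```

Call:
{"fn": "jog_arm", "kwargs": {"targets": [{"claw": 0.04, "dx": -0.0022, "dy": -0.0012, "dz": 0.015, "wx": 0.003, "wy": 0, "wz": -0.002}, {"claw": 0.04, "dx": 0, "dy": 0, "dz": 0.03, "wx": 0, "wy": 0, "wz": 0}, {"claw": 0.04, "dx": 0, "dy": 0, "dz": 0.03, "wx": 0, "wy": 0, "wz": 0}, {"claw": 0.04, "dx": 0, "dy": 0, "dz": 0.02, "wx": 0, "wy": 0, "wz": 0}, {"claw": 0.04, "dx": 0, "dy": 0, "dz": 0.012, "wx": 0, "wy": 0, "wz": 0}, {"claw": 0.04, "dx": 0, "dy": 0, "dz": 0.004, "wx": 0, "wy": 0, "wz": 0}, {"claw": 0.04, "dx": 0, "dy": 0, "dz": 0, "wx": 0, "wy": 0, "wz": 0}, {"claw": 0.04, "dx": 0, "dy": 0, "dz": 0, "wx": 0, "wy": 0, "wz": 0}, {"claw": 0.04, "dx": 0, "dy": 0, "dz": 0, "wx": 0, "wy": 0, "wz": 0}]}}

```text
t: 10.48
ee_pos: [0.4591, -0.2725, 0.0121]
tool_rot: [0.114, 0.993, -0.002, 0.002]
wrist_force: [-0.4, 0.3, -2.0]
gripper_width: 0.688
finger_force: 30.0
```

Run:
```python
from h import *
go(.4573,-.2705,.003,166.9)
```

```text
at [ 0.4591 -0.2725  0.0121] F [-0.4  0.3 -2. ] t 10.4833
w [-0.0027  0.0042 -0.0004] d [0.0022 0.0016 0.0091]
```

Call:
{"fn": "jog_arm", "kwargs": {"targets": [{"claw": 0.04, "dx": 0.001, "dy": 0.001, "dz": 0.004, "wx": -0.002, "wy": 0.003, "wz": 0}, {"claw": 0.04, "dx": 0, "dy": 0, "dz": 0.003, "wx": 0, "wy": 0, "wz": 0}, {"claw": 0.04, "dx": 0, "dy": 0, "dz": 0.001, "wx": 0, "wy": 0, "wz": 0}, {"claw": 0.04, "dx": 0, "dy": 0, "dz": 0, "wx": 0, "wy": 0, "wz": 0}, {"claw": 0.04, "dx": 0, "dy": 0, "dz": 0, "wx": 0, "wy": 0, "wz": 0}, {"claw": 0.04, "dx": 0, "dy": 0, "dz": 0, "wx": 0, "wy": 0, "wz": 0}]}}

```text
t: 10.98
ee_pos: [0.4577, -0.2714, 0.0032]
tool_rot: [0.115, 0.993, 0.0, -0.0]
wrist_force: [0.1, -0.4, -0.3]
gripper_width: 0.687
finger_force: 30.0
```

Call:
{"fn": "jog_arm", "kwargs": {"targets": [{"claw": 0.04, "dx": 0, "dy": 0, "dz": 0.0007, "wx": 0, "wy": 0, "wz": 0}, {"claw": 0.04, "dx": 0, "dy": 0, "dz": 0, "wx": 0, "wy": 0, "wz": 0}, {"claw": 0.075, "dx": 0, "dy": 0, "dz": 0, "wx": 0, "wy": 0, "wz": 0}, {"claw": 0.087, "dx": 0, "dy": 0, "dz": 0, "wx": 0, "wy": 0, "wz": 0}, {"claw": 0.087, "dx": 0, "dy": 0, "dz": 0, "wx": 0, "wy": 0, "wz": 0}, {"claw": 0.087, "dx": 0, "dy": 0, "dz": 0, "wx": 0, "wy": 0, "wz": 0}, {"claw": 0.087, "dx": 0, "dy": 0, "dz": 0, "wx": 0, "wy": 0, "wz": 0}, {"claw": 0.087, "dx": 0, "dy": 0, "dz": -0.01, "wx": 0, "wy": 0, "wz": 0}, {"claw": 0.087, "dx": 0, "dy": 0, "dz": -0.02, "wx": 0, "wy": 0, "wz": 0}, {"claw": 0.087, "dx": 0, "dy": 0, "dz": -0.03, "wx": 0, "wy": 0, "wz": 0}, {"claw": 0.087, "dx": 0, "dy": 0, "dz": -0.04, "wx": 0, "wy": 0, "wz": 0}, {"claw": 0.0, "dx": 0, "dy": 0, "dz": -0.04, "wx": 0, "wy": 0, "wz": 0}, {"claw": 0.0, "dx": 0, "dy": 0, "dz": -0.04, "wx": 0, "wy": 0, "wz": 0}, {"claw": 0.0, "dx": 0, "dy": 0, "dz": -0.035, "wx": 0, "wy": 0, "wz": 0}, {"claw": 0.0, "dx": 0, "dy": 0, "dz": -0.03, "wx": 0, "wy": 0, "wz": 0}, {"claw": 0.0, "dx": 0, "dy": 0, "dz": -0.01, "wx": 0, "wy": 0, "wz": 0}, {"claw": 0.0, "dx": 0, "dy": 0, "dz": 0, "wx": 0, "wy": 0, "wz": 0}, {"claw": 0.0, "dx": 0, "dy": 0, "dz": 0, "wx": 0, "wy": 0, "wz": 0}, {"claw": 0.0, "dx": 0, "dy": 0, "dz": 0, "wx": 0, "wy": 0, "wz": 0}]}}

```text
t: 12.57
ee_pos: [0.4565, -0.2704, 0.2556]
tool_rot: [0.115, 0.993, 0.001, -0.002]
wrist_force: [-0.0, 0.2, -0.4]
gripper_width: 0.48
finger_force: 0.0
```

Run:
```python
from h import *
snap('wrist','w6'); snap('top','t1')
cloud('w6',(.4573,-.2705),.06,.006,.02)
cloud('t1',(.4573,-.2705),.06,.006,.02)
# cap by colour in wrist view
im=cv2.imread('pics/w6.png').astype(int);b,g,rr=im[...,0],im[...,1],im[...,2]
y=(rr>150)&(g>130)&(b<90); print('yellow rows',np.nonzero(y)[0].min(),y.sum())
go(.583,-.3,.25,166.9)
```

```text
w6 1953 z [0.007  0.0115 0.013 ] (array([ 0.4561, -0.2707], dtype=float32), np.float32(-13.1), array([0.0795, 0.06  , 0.0795, 0.06  ], dtype=float32))
t1 221 z [0.0068 0.0126 0.0163] (array([ 0.4359, -0.2632], dtype=float32), np.float32(77.3), array([0.039 , 0.0597, 0.039 , 0.0597], dtype=float32))
yellow rows 123 1937
at [ 0.4567 -0.2705  0.2553] F [-0.6 -0.5 -0.1] t 12.6667
w [ 0.0026 -0.0045 -0.0013] d [-1.297e-01 -1.000e-04  5.300e-03]
```

View pics/w6.png

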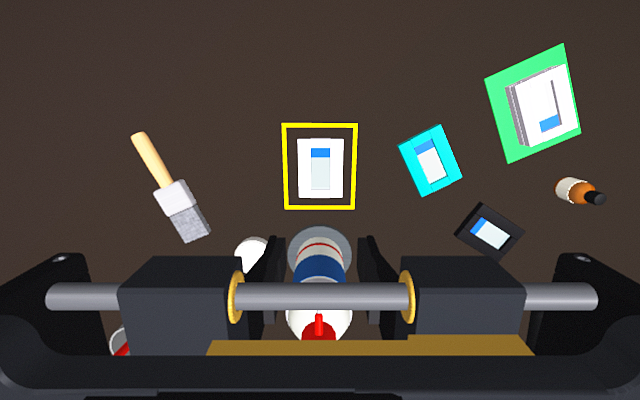

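Picture w6 shows the carrier (297–343, 138–197) centred in the yellow frame (283–355, 123–209). I'll move over the cap now.

Call:
{"fn": "jog_arm", "kwargs": {"targets": [{"claw": 0.0, "dx": -0.02, "dy": 0, "dz": 0, "wx": 0.002, "wy": -0.004, "wz": -0.001}, {"claw": 0.0, "dx": -0.03, "dy": 0, "dz": 0, "wx": 0, "wy": 0, "wz": 0}, {"claw": 0.0, "dx": -0.03, "dy": 0, "dz": 0, "wx": 0, "wy": 0, "wz": 0}, {"claw": 0.0, "dx": -0.03, "dy": 0, "dz": 0, "wx": 0, "wy": 0, "wz": 0}, {"claw": 0.0, "dx": -0.02, "dy": 0, "dz": 0, "wx": 0, "wy": 0, "wz": 0}, {"claw": 0.0, "dx": 0, "dy": 0, "dz": 0.02, "wx": 0, "wy": 0, "wz": 0}, {"claw": 0.0, "dx": 0, "dy": 0, "dz": 0.01, "wx": 0, "wy": 0, "wz": 0}, {"claw": 0.0, "dx": 0, "dy": 0, "dz": 0, "wx": 0, "wy": 0, "wz": 0}, {"claw": 0.0, "dx": 0, "dy": 0, "dz": 0, "wx": 0, "wy": 0, "wz": 0}, {"claw": 0.0, "dx": 0, "dy": 0, "dz": 0, "wx": 0, "wy": 0, "wz": 0}]}}

```text
t: 13.5
ee_pos: [0.5838, -0.3009, 0.2276]
tool_rot: [0.114, 0.993, -0.001, 0.001]
wrist_force: [-0.5, 1.0, 0.7]
gripper_width: 0.005
finger_force: 0.0
```

Run:
```python
from h import *
go(.5838,-.3,.206,166.9)
cloud('w6',(.441,.018),.06,.022,.035)
```

```text
at [ 0.5838 -0.3009  0.2276] F [-0.5  1.   0.7] t 13.5
w [-0.0014  0.0026 -0.0005] d [0.0002 0.0008 0.0216]
w6 2568 z [0.0241 0.0267 0.0281] (array([0.4418, 0.0172], dtype=float32), np.float32(11.6), array([0.0619, 0.0807, 0.0619, 0.0807], dtype=float32))
```

Call:
{"fn": "jog_arm", "kwargs": {"targets": [{"claw": 0.0, "dx": 0, "dy": 0.0008, "dz": 0.012, "wx": -0.001, "wy": 0.002, "wz": 0}, {"claw": 0.0, "dx": 0, "dy": 0, "dz": 0.008, "wx": 0, "wy": 0, "wz": 0}, {"claw": 0.0, "dx": 0, "dy": 0, "dz": 0.003, "wx": 0, "wy": 0, "wz": 0}, {"claw": 0.0, "dx": 0, "dy": 0, "dz": 0.003, "wx": 0, "wy": 0, "wz": 0}, {"claw": 0.0, "dx": 0, "dy": 0, "dz": 0.003, "wx": 0, "wy": 0, "wz": 0}, {"claw": 0.0, "dx": 0, "dy": 0, "dz": 0.003, "wx": 0, "wy": 0, "wz": 0}, {"claw": 0.0, "dx": 0, "dy": 0, "dz": 0.001, "wx": 0, "wy": 0, "wz": 0}, {"claw": 0.0, "dx": 0, "dy": 0, "dz": 0, "wx": 0, "wy": 0, "wz": 0}, {"claw": 0.0, "dx": 0, "dy": 0, "dz": 0, "wx": 0, "wy": 0, "wz": 0}]}}

```text
t: 14.25
ee_pos: [0.5839, -0.2998, 0.1962]
tool_rot: [0.114, 0.993, -0.0, 0.0]
wrist_force: [-3.8, 2.3, 7.6]
gripper_width: 0.004
finger_force: 3.8
```

Call:
{"fn": "jog_arm", "kwargs": {"targets": [{"claw": 0.0, "dx": 0, "dy": 0, "dz": 0.0015, "wx": 0, "wy": 0, "wz": 0}, {"claw": 0.0, "dx": 0, "dy": 0, "dz": 0.001, "wx": 0, "wy": 0, "wz": 0}, {"claw": 0.0, "dx": 0, "dy": 0, "dz": 0, "wx": 0, "wy": 0, "wz": 0}, {"claw": 0.0, "dx": 0, "dy": 0, "dz": 0, "wx": 0, "wy": 0, "wz": 0}]}}

```text
t: 14.58
ee_pos: [0.584, -0.2998, 0.1944]
tool_rot: [0.114, 0.993, -0.0, 0.0]
wrist_force: [-4.9, 3.0, 9.1]
gripper_width: 0.004
finger_force: 5.0
```

Call:
{"fn": "jog_arm", "kwargs": {"targets": [{"claw": 0.0, "dx": 0, "dy": 0, "dz": 0.001, "wx": 0, "wy": 0, "wz": 0}, {"claw": 0.0, "dx": 0, "dy": 0, "dz": 0.001, "wx": 0, "wy": 0, "wz": 0}, {"claw": 0.0, "dx": 0, "dy": 0, "dz": 0, "wx": 0, "wy": 0, "wz": 0}, {"claw": 0.0, "dx": 0, "dy": 0, "dz": 0, "wx": 0, "wy": 0, "wz": 0}]}}

```text
t: 14.92
ee_pos: [0.584, -0.2998, 0.1943]
tool_rot: [0.114, 0.993, -0.001, 0.001]
wrist_force: [-6.6, 4.1, 17.9]
gripper_width: 0.002
finger_force: 8.7
```

The cap is at its stop: the position no longer changes and the force has jumped to 18 N. Next I'll hold briefly, retract and return above the carrier.

Call:
{"fn": "jog_arm", "kwargs": {"targets": [{"claw": 0.0, "dx": 0, "dy": 0, "dz": 0, "wx": 0, "wy": 0, "wz": 0}, {"claw": 0.0, "dx": 0, "dy": 0, "dz": 0, "wx": 0, "wy": 0, "wz": 0}, {"claw": 0.0, "dx": 0, "dy": 0, "dz": -0.005, "wx": 0, "wy": 0, "wz": 0}, {"claw": 0.0, "dx": 0, "dy": 0, "dz": -0.005, "wx": 0, "wy": 0, "wz": 0}, {"claw": 0.0, "dx": 0, "dy": 0, "dz": -0.01, "wx": 0, "wy": 0, "wz": 0}, {"claw": 0.0, "dx": 0, "dy": 0, "dz": -0.02, "wx": 0, "wy": 0, "wz": 0}, {"claw": 0.0, "dx": 0, "dy": 0, "dz": -0.02, "wx": 0, "wy": 0, "wz": 0}, {"claw": 0.0, "dx": 0.01, "dy": 0, "dz": 0, "wx": 0, "wy": 0, "wz": 0}, {"claw": 0.0, "dx": 0.03, "dy": 0, "dz": 0, "wx": 0, "wy": 0, "wz": 0}, {"claw": 0.0, "dx": 0.03, "dy": 0, "dz": 0, "wx": 0, "wy": 0, "wz": 0}, {"claw": 0.087, "dx": 0.03, "dy": 0, "dz": 0, "wx": 0, "wy": 0, "wz": 0}, {"claw": 0.087, "dx": 0.02, "dy": 0, "dz": 0, "wx": 0, "wy": 0, "wz": 0}, {"claw": 0.087, "dx": 0.0095, "dy": 0, "dz": 0, "wx": 0, "wy": 0, "wz": 0}, {"claw": 0.087, "dx": 0, "dy": 0, "dz": 0.03, "wx": 0, "wy": 0, "wz": 0}, {"claw": 0.087, "dx": 0, "dy": 0, "dz": 0.04, "wx": 0, "wy": 0, "wz": 0}, {"claw": 0.087, "dx": 0, "dy": 0, "dz": 0.04, "wx": 0, "wy": 0, "wz": 0}, {"claw": 0.087, "dx": 0, "dy": 0, "dz": 0.04, "wx": 0, "wy": 0, "wz": 0}, {"claw": 0.087, "dx": 0, "dy": 0, "dz": 0.03, "wx": 0, "wy": 0, "wz": 0}, {"claw": 0.087, "dx": 0, "dy": 0, "dz": 0.01, "wx": 0, "wy": 0, "wz": 0}, {"claw": 0.087, "dx": 0, "dy": 0, "dz": 0, "wx": 0, "wy": 0, "wz": 0}]}}

```text
t: 16.58
ee_pos: [0.4582, -0.2705, 0.0577]
tool_rot: [0.114, 0.993, 0.001, -0.001]
wrist_force: [0.4, -0.9, 0.2]
gripper_width: 0.68
finger_force: 0.0
```

Call:
{"fn": "jog_arm", "kwargs": {"targets": [{"claw": 0.087, "dx": 0, "dy": 0, "dz": 0, "wx": 0, "wy": 0, "wz": 0}, {"claw": 0.087, "dx": 0, "dy": 0, "dz": 0, "wx": 0, "wy": 0, "wz": 0}, {"claw": 0.087, "dx": 0, "dy": 0, "dz": 0, "wx": 0, "wy": 0, "wz": 0}]}}

```text
t: 16.83
ee_pos: [0.4602, -0.2723, 0.0622]
tool_rot: [0.114, 0.993, -0.002, 0.003]
wrist_force: [0.4, -0.5, 0.7]
gripper_width: 0.909
finger_force: 0.0
```

Run:
```python
from h import *
snap('wrist','w7')
cloud('w7',(.4573,-.2705),.055,.006,.02)
go(.4573,-.271,.003,166.9)
# cap back up? (scene camera depth)
snap('scene','s1')
for f in('s0','s1'):
    im=cv2.imread(f'pics/{f}.png').astype(int)[150:280,150:220];m=(im[...,2]>150)&(im[...,1]<70)&(im[...,0]<70);v,u=np.nonzero(m);print(f,m.sum(),v.min()+150,v.max()+150,u.min()+150,u.max()+150)
```

```text
w7 7376 z [0.0064 0.0117 0.0129] (array([ 0.4565, -0.271 ], dtype=float32), np.float32(-13.0), array([0.0803, 0.0604, 0.0803, 0.0604], dtype=float32))
at [ 0.46   -0.2721  0.0621] F [-0.5  1.7  0.1] t 16.8833
w [-0.003   0.0055 -0.    ] d [0.0029 0.0004 0.0591]
s0 243 184 253 174 203
s1 238 184 253 174 203
```

Call:
{"fn": "jog_arm", "kwargs": {"targets": [{"claw": 0.087, "dx": 0.0032, "dy": 0.0004, "dz": 0.015, "wx": -0.003, "wy": 0.0055, "wz": 0}, {"claw": 0.087, "dx": 0, "dy": 0, "dz": 0.02, "wx": 0, "wy": 0, "wz": 0}, {"claw": 0.087, "dx": 0, "dy": 0, "dz": 0.012, "wx": 0, "wy": 0, "wz": 0}, {"claw": 0.087, "dx": 0, "dy": 0, "dz": 0.006, "wx": 0, "wy": 0, "wz": 0}, {"claw": 0.087, "dx": 0, "dy": 0, "dz": 0, "wx": 0, "wy": 0, "wz": 0}, {"claw": 0.087, "dx": 0, "dy": 0, "dz": 0, "wx": 0, "wy": 0, "wz": 0}, {"claw": 0.087, "dx": 0, "dy": 0, "dz": 0, "wx": 0, "wy": 0, "wz": 0}, {"claw": 0.087, "dx": 0, "dy": 0, "dz": 0, "wx": 0, "wy": 0, "wz": 0}]}}

```text
t: 17.6
ee_pos: [0.4562, -0.2703, 0.008]
tool_rot: [0.114, 0.993, 0.001, -0.001]
wrist_force: [0.2, 1.2, 0.5]
gripper_width: 0.999
finger_force: 0.0
```

Run:
```python
from h import *
go(.4571,-.271,.003,166.9)
```

```text
at [ 0.4562 -0.2703  0.008 ] F [0.2 1.2 0.5] t 17.6
w [ 0.0012 -0.0022 -0.0001] d [-0.001  -0.0005  0.005 ]
```

Call:
{"fn": "jog_arm", "kwargs": {"targets": [{"claw": 0.087, "dx": -0.0005, "dy": -0.0004, "dz": 0.0045, "wx": 0.001, "wy": -0.002, "wz": 0}, {"claw": 0.087, "dx": 0, "dy": 0, "dz": 0, "wx": 0, "wy": 0, "wz": 0}, {"claw": 0.087, "dx": 0, "dy": 0, "dz": 0, "wx": 0, "wy": 0, "wz": 0}, {"claw": 0.087, "dx": 0, "dy": 0, "dz": 0, "wx": 0, "wy": 0, "wz": 0}, {"claw": 0.04, "dx": 0, "dy": 0, "dz": 0, "wx": 0, "wy": 0, "wz": 0}, {"claw": 0.04, "dx": 0, "dy": 0, "dz": 0, "wx": 0, "wy": 0, "wz": 0}, {"claw": 0.04, "dx": 0, "dy": 0, "dz": 0, "wx": 0, "wy": 0, "wz": 0}, {"claw": 0.04, "dx": 0, "dy": 0, "dz": 0, "wx": 0, "wy": 0, "wz": 0}, {"claw": 0.04, "dx": 0, "dy": 0, "dz": 0, "wx": 0, "wy": 0, "wz": 0}, {"claw": 0.04, "dx": 0, "dy": 0, "dz": 0, "wx": 0, "wy": 0, "wz": 0}, {"claw": 0.04, "dx": 0, "dy": 0, "dz": 0, "wx": 0, "wy": 0, "wz": 0}, {"claw": 0.04, "dx": 0, "dy": 0, "dz": 0, "wx": 0, "wy": 0, "wz": 0}]}}

```text
t: 18.6
ee_pos: [0.456, -0.2703, 0.0026]
tool_rot: [0.114, 0.993, 0.001, -0.001]
wrist_force: [0.4, 0.6, 0.6]
gripper_width: 0.69
finger_force: 30.0
```

Call:
{"fn": "jog_arm", "kwargs": {"targets": [{"claw": 0.04, "dx": 0, "dy": 0, "dz": -0.01, "wx": 0, "wy": 0, "wz": 0}, {"claw": 0.04, "dx": 0, "dy": 0, "dz": -0.02, "wx": 0, "wy": 0, "wz": 0}, {"claw": 0.04, "dx": 0, "dy": 0, "dz": -0.03, "wx": 0, "wy": 0, "wz": 0}, {"claw": 0.04, "dx": 0, "dy": 0, "dz": -0.03, "wx": 0, "wy": 0, "wz": 0}, {"claw": 0.04, "dx": 0, "dy": 0, "dz": -0.025, "wx": 0, "wy": 0, "wz": 0}, {"claw": 0.04, "dx": 0, "dy": 0, "dz": -0.015, "wx": 0, "wy": 0, "wz": 0}, {"claw": 0.04, "dx": 0, "dy": 0, "dz": 0, "wx": 0, "wy": 0, "wz": -0.1}, {"claw": 0.04, "dx": 0, "dy": 0, "dz": 0, "wx": 0, "wy": 0, "wz": -0.12}, {"claw": 0.04, "dx": 0, "dy": 0, "dz": 0, "wx": 0, "wy": 0, "wz": -0.12}, {"claw": 0.04, "dx": 0, "dy": 0, "dz": 0, "wx": 0, "wy": 0, "wz": -0.086}, {"claw": 0.04, "dx": 0, "dy": 0, "dz": 0, "wx": 0, "wy": 0, "wz": 0}, {"claw": 0.04, "dx": 0, "dy": 0, "dz": 0, "wx": 0, "wy": 0, "wz": 0}, {"claw": 0.04, "dx": 0, "dy": 0, "dz": 0, "wx": 0, "wy": 0, "wz": 0}, {"claw": 0.04, "dx": 0, "dy": 0, "dz": 0, "wx": 0, "wy": 0, "wz": 0}]}}

```text
t: 19.77
ee_pos: [0.4561, -0.2704, 0.1327]
tool_rot: [-0.098, 0.995, 0.001, -0.001]
wrist_force: [-0.6, 0.9, -1.0]
gripper_width: 0.686
finger_force: 30.0
```

Run:
```python
from h import *
snap('wrist','w8');o=r.get_obs();print(o['gripper_width'],o['finger_force'])
go(.4415,.0175,.12,191.4)
```

```text
0.6829625312582785 29.999576210975647
at [ 0.4561 -0.2704  0.1327] F [-1.  -0.3 -0.8] t 19.8167
w [ 0.002  -0.0012 -0.0028] d [-0.0426  0.2852  0.0127]
```

Call:
{"fn": "jog_arm", "kwargs": {"targets": [{"claw": 0.04, "dx": 0, "dy": 0.02, "dz": -0.005, "wx": 0.002, "wy": -0.001, "wz": -0.003}, {"claw": 0.04, "dx": 0, "dy": 0.03, "dz": -0.005, "wx": 0, "wy": 0, "wz": 0}, {"claw": 0.04, "dx": 0, "dy": 0.03, "dz": 0, "wx": 0, "wy": 0, "wz": 0}, {"claw": 0.04, "dx": 0, "dy": 0.03, "dz": 0, "wx": 0, "wy": 0, "wz": 0}, {"claw": 0.04, "dx": -0.02, "dy": 0.03, "dz": 0, "wx": 0, "wy": 0, "wz": 0}, {"claw": 0.04, "dx": -0.02, "dy": 0.03, "dz": 0, "wx": 0, "wy": 0, "wz": 0}, {"claw": 0.04, "dx": -0.02, "dy": 0.03, "dz": 0, "wx": 0, "wy": 0, "wz": 0}, {"claw": 0.04, "dx": -0.02, "dy": 0.03, "dz": 0, "wx": 0, "wy": 0, "wz": 0}, {"claw": 0.04, "dx": -0.02, "dy": 0.03, "dz": 0, "wx": 0, "wy": 0, "wz": 0}, {"claw": 0.04, "dx": -0.02, "dy": 0.02, "dz": 0, "wx": 0, "wy": 0, "wz": 0}, {"claw": 0.04, "dx": -0.01, "dy": 0.005, "dz": 0, "wx": 0, "wy": 0, "wz": 0}, {"claw": 0.04, "dx": 0, "dy": 0, "dz": 0, "wx": 0, "wy": 0, "wz": 0}, {"claw": 0.04, "dx": 0, "dy": 0, "dz": 0, "wx": 0, "wy": 0, "wz": 0}, {"claw": 0.04, "dx": 0, "dy": 0, "dz": 0, "wx": 0, "wy": 0, "wz": 0}, {"claw": 0.04, "dx": 0, "dy": 0, "dz": 0, "wx": 0, "wy": 0, "wz": 0}, {"claw": 0.04, "dx": 0, "dy": 0, "dz": 0, "wx": 0, "wy": 0, "wz": 0}]}}

```text
t: 21.15
ee_pos: [0.5263, 0.0334, 0.1425]
tool_rot: [-0.099, 0.995, -0.0, -0.001]
wrist_force: [-0.7, -0.6, -1.4]
gripper_width: 0.688
finger_force: 30.0
```

```bash
cat >> h.py <<'E'
def toolcloud(f,o):
    a=np.load(f'pics/{f}.npz'); D=a['d'].astype(float); v,u=np.nonzero(D>0)
    X=np.linalg.solve(a['K'],np.vstack([u,v,np.ones_like(u)])*1.)*D[v,u]; T=np.linalg.inv(a['T']); W=(T[:3,:3]@X).T+T[:3,3]
    return R.from_quat(o['tool_rot']).inv().apply(W-o['ee_pos']),W,u,v
def hand(f,o):
    P,W,u,v=toolcloud(f,o); s=(abs(P[:,0])<.06)&(abs(P[:,1])<.027)&(P[:,2]>-.0125)&(P[:,2]<.02)
    t=np.median(P[s&(abs(P[:,1])>.018),2]); s&=abs(P[:,2]-t)<.002
    out=[]
    for y0 in np.arange(-.027,.027,.003):
        k=s&(P[:,1]>y0)&(P[:,1]<y0+.003); x=P[k,0]; out.append((x.min(),x.max()))
    out=np.array(out);m=np.median(out,0); print('hand top',t.round(4),'x',m.round(4),'mid',m.mean().round(4),'skew',np.polyfit(np.arange(18)*.003,out[:,1],1)[0].round(4))
E
python3 - <<'E'
from h import *
o=r.get_obs();snap('wrist','w9');hand('w9',o)
cloud('w9',(.4415,.0175),.055,.025,.031)
P,W,u,v=toolcloud('w9',o)
o2=r.get_obs();print(np.array(o2['ee_pos'])-o['ee_pos'])
go(.4415,.0175,.05,191.4)
im=cv2.imread('pics/w9.png');cv2.imwrite('pics/v9.png',cv2.resize(im[:340],(800,425)))
E
```

```text
hand top -0.0095 x [-0.0413  0.0389] mid -0.0012 skew 0.0018
w9 4682 z [0.0259 0.0271 0.0283] (array([0.4421, 0.0169], dtype=float32), np.float32(11.4), array([0.0601, 0.0798, 0.0601, 0.0798], dtype=float32))
[1.53069382e-04 1.46192624e-04 4.16671497e-05]
at [0.5264 0.0335 0.1426] F [ 0.3  0.6 -1.6] t 21.2
w [-0.     -0.0008 -0.0008] d [0.0864 0.0011 0.0926]
```

Call:
{"fn": "jog_arm", "kwargs": {"targets": [{"claw": 0.04, "dx": 0.017, "dy": 0, "dz": 0, "wx": 0, "wy": -0.001, "wz": -0.001}, {"claw": 0.04, "dx": 0.025, "dy": 0, "dz": 0.01, "wx": 0, "wy": 0, "wz": 0}, {"claw": 0.04, "dx": 0.025, "dy": 0, "dz": 0.02, "wx": 0, "wy": 0, "wz": 0}, {"claw": 0.04, "dx": 0.015, "dy": 0.0004, "dz": 0.02, "wx": 0, "wy": 0, "wz": 0}, {"claw": 0.04, "dx": 0.005, "dy": 0, "dz": 0.02, "wx": 0, "wy": 0, "wz": 0}, {"claw": 0.04, "dx": 0, "dy": 0, "dz": 0.012, "wx": 0, "wy": 0, "wz": 0}, {"claw": 0.04, "dx": 0, "dy": 0, "dz": 0, "wx": 0, "wy": 0, "wz": 0}, {"claw": 0.04, "dx": 0, "dy": 0, "dz": 0, "wx": 0, "wy": 0, "wz": 0}, {"claw": 0.04, "dx": 0, "dy": 0, "dz": 0, "wx": 0, "wy": 0, "wz": 0}, {"claw": 0.04, "dx": 0, "dy": 0, "dz": 0, "wx": 0, "wy": 0, "wz": 0}, {"claw": 0.04, "dx": 0, "dy": 0, "dz": 0, "wx": 0, "wy": 0, "wz": 0}]}}

```text
t: 22.12
ee_pos: [0.4426, 0.0175, 0.0614]
tool_rot: [-0.1, 0.995, -0.0, 0.001]
wrist_force: [0.2, 0.3, -1.1]
gripper_width: 0.687
finger_force: 30.0
```

Run:
```python
from h import *
o=r.get_obs();snap('wrist','w10');hand('w10',o)
go(.4409,.0167,.0305,191.4)
```

```text
hand top -0.0094 x [-0.0411  0.0393] mid -0.0009 skew -0.0008
at [0.4425 0.0176 0.0613] F [ 0.7 -0.1 -0.7] t 22.1667
w [-0.0009  0.0026  0.0024] d [ 0.0017 -0.0006  0.0308]
```

Call:
{"fn": "jog_arm", "kwargs": {"targets": [{"claw": 0.04, "dx": 0.0014, "dy": -0.0006, "dz": 0.006, "wx": -0.001, "wy": 0.0025, "wz": 0.002}, {"claw": 0.04, "dx": 0, "dy": 0, "dz": 0.01, "wx": 0, "wy": 0, "wz": 0}, {"claw": 0.04, "dx": 0, "dy": 0, "dz": 0.006, "wx": 0, "wy": 0, "wz": 0}, {"claw": 0.04, "dx": 0, "dy": 0, "dz": 0.003, "wx": 0, "wy": 0, "wz": 0}, {"claw": 0.04, "dx": 0, "dy": 0, "dz": 0, "wx": 0, "wy": 0, "wz": 0}, {"claw": 0.04, "dx": 0, "dy": 0, "dz": 0, "wx": 0, "wy": 0, "wz": 0}, {"claw": 0.04, "dx": 0, "dy": 0, "dz": 0, "wx": 0, "wy": 0, "wz": 0}, {"claw": 0.04, "dx": 0, "dy": 0, "dz": 0, "wx": 0, "wy": 0, "wz": 0}, {"claw": 0.04, "dx": 0, "dy": 0, "dz": 0, "wx": 0, "wy": 0, "wz": 0}, {"claw": 0.04, "dx": 0, "dy": 0, "dz": 0, "wx": 0, "wy": 0, "wz": 0}]}}

```text
t: 23.0
ee_pos: [0.4406, 0.0168, 0.0358]
tool_rot: [-0.099, 0.995, 0.0, -0.001]
wrist_force: [0.2, 0.2, -1.5]
gripper_width: 0.689
finger_force: 30.0
```

Run:
```python
from h import *
go(.4411,.0167,.0305,191.4)
```

```text
at [0.4406 0.0168 0.0358] F [ 0.2  0.2 -1.5] t 23.0
w [ 0.0006 -0.0011  0.0002] d [-0.0004 -0.0002  0.0053]
```

Call:
{"fn": "jog_arm", "kwargs": {"targets": [{"claw": 0.04, "dx": -0.0003, "dy": -0.0002, "dz": 0.0025, "wx": 0, "wy": -0.001, "wz": 0}, {"claw": 0.04, "dx": 0, "dy": 0, "dz": 0.002, "wx": 0, "wy": 0, "wz": 0}, {"claw": 0.04, "dx": 0, "dy": 0, "dz": 0.0005, "wx": 0, "wy": 0, "wz": 0}, {"claw": 0.04, "dx": 0, "dy": 0, "dz": 0, "wx": 0, "wy": 0, "wz": 0}, {"claw": 0.04, "dx": 0, "dy": 0, "dz": 0, "wx": 0, "wy": 0, "wz": 0}, {"claw": 0.04, "dx": 0, "dy": 0, "dz": 0, "wx": 0, "wy": 0, "wz": 0}, {"claw": 0.04, "dx": 0, "dy": 0, "dz": 0, "wx": 0, "wy": 0, "wz": 0}]}}

```text
t: 23.58
ee_pos: [0.4408, 0.0167, 0.0305]
tool_rot: [-0.099, 0.995, 0.0, -0.0]
wrist_force: [0.4, 1.0, -0.6]
gripper_width: 0.684
finger_force: 30.0
```

Run:
```python
from h import *
go(.4411,.0167,.0297,191.4)
```

```text
at [0.4408 0.0167 0.0305] F [ 0.4  1.  -0.6] t 23.5833
w [ 0.0009 -0.0006  0.0003] d [-0.0003 -0.0001  0.0008]
```

Call:
{"fn": "jog_arm", "kwargs": {"targets": [{"claw": 0.04, "dx": 0, "dy": 0, "dz": 0.0006, "wx": 0, "wy": 0, "wz": 0}, {"claw": 0.04, "dx": 0, "dy": 0, "dz": 0.0004, "wx": 0, "wy": 0, "wz": 0}, {"claw": 0.04, "dx": 0, "dy": 0, "dz": 0, "wx": 0, "wy": 0, "wz": 0}, {"claw": 0.04, "dx": 0, "dy": 0, "dz": 0, "wx": 0, "wy": 0, "wz": 0}]}}

```text
t: 23.92
ee_pos: [0.4408, 0.0167, 0.0296]
tool_rot: [-0.099, 0.995, 0.0, -0.0]
wrist_force: [0.6, -0.3, 0.7]
gripper_width: 0.684
finger_force: 30.0
```

Call:
{"fn": "jog_arm", "kwargs": {"targets": [{"claw": 0.04, "dx": 0, "dy": 0, "dz": 0.0003, "wx": 0, "wy": 0, "wz": 0}, {"claw": 0.04, "dx": 0, "dy": 0, "dz": 0, "wx": 0, "wy": 0, "wz": 0}, {"claw": 0.062, "dx": 0, "dy": 0, "dz": 0, "wx": 0, "wy": 0, "wz": 0}, {"claw": 0.066, "dx": 0, "dy": 0, "dz": 0, "wx": 0, "wy": 0, "wz": 0}, {"claw": 0.075, "dx": 0, "dy": 0, "dz": 0, "wx": 0, "wy": 0, "wz": 0}, {"claw": 0.087, "dx": 0, "dy": 0, "dz": 0, "wx": 0, "wy": 0, "wz": 0}, {"claw": 0.087, "dx": 0, "dy": 0, "dz": 0, "wx": 0, "wy": 0, "wz": 0}, {"claw": 0.087, "dx": 0, "dy": 0, "dz": 0, "wx": 0, "wy": 0, "wz": 0}, {"claw": 0.087, "dx": 0, "dy": 0, "dz": -0.01, "wx": 0, "wy": 0, "wz": 0}, {"claw": 0.087, "dx": 0, "dy": 0, "dz": -0.02, "wx": 0, "wy": 0, "wz": 0}, {"claw": 0.087, "dx": 0, "dy": 0, "dz": -0.03, "wx": 0, "wy": 0, "wz": 0}, {"claw": 0.087, "dx": -0.02, "dy": 0, "dz": -0.03, "wx": 0, "wy": 0, "wz": 0}, {"claw": 0.087, "dx": -0.03, "dy": 0, "dz": -0.015, "wx": 0, "wy": 0, "wz": 0}, {"claw": 0.087, "dx": -0.02, "dy": 0, "dz": -0.01, "wx": 0, "wy": 0, "wz": 0}, {"claw": 0.087, "dx": -0.015, "dy": 0, "dz": 0, "wx": 0, "wy": 0, "wz": 0}, {"claw": 0.087, "dx": 0, "dy": 0, "dz": 0, "wx": 0, "wy": 0, "wz": 0}, {"claw": 0.087, "dx": 0, "dy": 0, "dz": 0, "wx": 0, "wy": 0, "wz": 0}, {"claw": 0.087, "dx": 0, "dy": 0, "dz": 0, "wx": 0, "wy": 0, "wz": 0}, {"claw": 0.087, "dx": 0, "dy": 0, "dz": 0, "wx": 0, "wy": 0, "wz": 0}]}}

```text
t: 25.5
ee_pos: [0.5219, 0.0335, 0.1433]
tool_rot: [-0.099, 0.995, 0.001, -0.002]
wrist_force: [0.3, -0.5, 0.2]
gripper_width: 1.001
finger_force: 0.0
```

Run:
```python
from h import *
o=r.get_obs();snap('wrist','w11')
print(o['ee_pos'])
cloud('w9',(.4415,.0175),.055,.025,.031)
cloud('w11',(.4415,.0175),.055,.037,.043)
P,W,u,v=toolcloud('w11',o)
k=(np.hypot(W[:,0]-.4415,W[:,1]-.0175)<.055)&(W[:,2]>.03)
x0,x1,y0,y1=u[k].min()-15,u[k].max()+15,v[k].min()-15,v[k].max()+15;print(x0,x1,y0,y1)
for lo,hi in((.037,.043),(.005,.025)):
    s=(np.hypot(W[:,0]-.4415,W[:,1]-.0175)<.055)&(W[:,2]>lo)&(W[:,2]<hi);Q=P[s]-R.from_quat(o['tool_rot']).inv().apply(np.array([.4421,.0169,0])-o['ee_pos']);print(lo,s.sum(),Q.min(0).round(4),Q.max(0).round(4))
im=cv2.imread('pics/w11.png')[max(y0,0):y1,x0:x1];cv2.imwrite('pics/v11.png',cv2.resize(im,None,fx=5,fy=5,interpolation=cv2.INTER_CUBIC)[:600,:800])
```

```text
[0.52188744 0.03351026 0.14325983]
w9 4682 z [0.0259 0.0271 0.0283] (array([0.4421, 0.0169], dtype=float32), np.float32(11.4), array([0.0601, 0.0798, 0.0601, 0.0798], dtype=float32))
w11 4963 z [0.038  0.0392 0.0404] (array([0.4422, 0.0169], dtype=float32), np.float32(11.4), array([0.0601, 0.0799, 0.0601, 0.0799], dtype=float32))
224 423 38 323
0.037 4979 [-0.0399 -0.03   -0.0421] [ 0.04    0.0301 -0.0369]
0.005 26 [-0.048  -0.0491 -0.0061] [ 0.0501  0.0476 -0.0048]
```

View pics/v11.png

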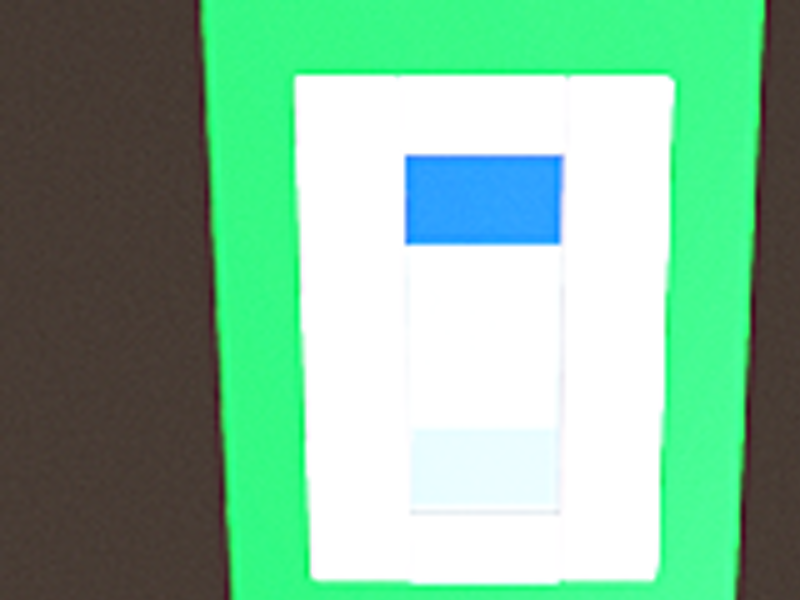

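The final picture shows the carrier (295–675, 72–580) square on the pile. It is within about 0.1 mm and the same angle as the carrier below, with its top at 39 mm.

```bash
python3 -c "
from rig import r
print(r.job_done())"
```

```text
the job is handed in; nothing more can be done
None
```

The carrier was laid in the yellow frame, the cap was pressed fully down and sprang back, and the carrier is now stacked flush on the pile (measured within about 0.1 mm); handed in at about 25.5 s.

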